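# Roll down the slats of a name sign

## Task

Take the hand roller from its rack and roll down the sign's face: set the wheel on the slat next to the cradle's end stop and, in one pass without lifting off, roll to the slat at the open end with a steady push of about 14 N (never over 22 N, which dents the slats), so that all seven slats go fully home. Press with the roller only, leave the other things on the bench alone, and hang the roller back upright in its rack.

Things in the scene. Friction and masses are not known exactly. Their poses are not given: they have to be found in the camera images.
- cradle: Fixed plywood work cradle: board 300 x 130 x 15 mm with wooden battens along both long sides (tops 32 mm above the bench) and one across one end, the end stop (top 36 mm). Origin under the board's centre, on the bench; x runs along the length from the end stop to the open end, z up. Between the battens, on felt, lies the sign: a carrier channel with seven aluminium slats in a row.
- stop_end (a point): Point in the cradle under the centre of the first slat (slat1, beside the end stop), 15 mm above the bench; axes as the cradle's. The slats, each 30.5 mm along x, 74 mm across and 4 mm thick, are centred every 32 mm from here to open_end. Unpressed, their tops stand 34 to 47 mm above the bench: the packing's height and slope (to 1.2 degrees along x) are not measured; find them by touch.
- open_end (a point): Point in the cradle under the centre of the last slat (slat7, at the open end), 15 mm above the bench, 192 mm from stop_end; axes as the cradle's. The felt under the sign gives about 1 mm for every 9 N.
- roller_grip (a point): Centre of the roller's upright wooden grip, a rounded block 24 mm (x) by 34 mm (y) by 54 mm high (27 mm above and below this point). z up along the grip, y along the wheel's axle, x the rolling direction. Below it is a steel yoke with a freely turning rubber wheel, 40 mm diameter, 50 mm wide; the wheel's lowest point is 87 mm below this point. Whole roller 0.32 to 0.46 kg.
- roller_bar (a point): Centre of the underside of the yoke's cross bar, 41 mm below roller_grip, axes as there. The bar is 22 mm (x) by 92 mm (y) by 10 mm; its two ends stick out beyond the wheel's cheeks (61 mm over the cheeks) and are the shoulders by which the roller hangs.
- rack_seat (a point): Where roller_grip lies when the roller hangs in its rack: 95 mm above the bench, midway between the posts. The rack is fixed: a dark steel plate with two posts, 69 mm apart inside, tops 54 mm above the bench; the cross bar's ends rest on them between sloped lips (66 mm high) that guide the bar (play about 1.5 mm in x, 4 mm in y). y from post to post, as the bar; x across; z up.
- slat2 (a joint): How far slat 2, counted from the end stop, is pressed down, in m: 0 proud, 0.0025 fully home.
- slat3 (a joint): How far slat 3, counted from the end stop, is pressed down, in m: 0 proud, 0.0025 fully home.
- slat4 (a joint): How far slat 4, counted from the end stop, is pressed down, in m: 0 proud, 0.0025 fully home.
- slat5 (a joint): How far slat 5, counted from the end stop, is pressed down, in m: 0 proud, 0.0025 fully home.
- slat6 (a joint): How far slat 6, counted from the end stop, is pressed down, in m: 0 proud, 0.0025 fully home.
- slat7 (a joint): How far slat 7, counted from the end stop, is pressed down, in m: 0 proud, 0.0025 fully home.
- slat1 (a joint): How far slat 1, beside the end stop, is pressed down, in m: 0 proud, 0.0025 fully home. Under each slat is a snap fastening strip: it gives only under more than about 9 N on that slat, then stays where it was pushed.
Things that resemble listed ones, but are neither listed nor needed, are in the scene too. What is shaped like the part that bears roller_grip but green or orange is not meant.

How it is judged (in metres and radians):
On the way, in this order (a step that is already met when the one before it is completed fails the run):
1. the roller is lifted out of its rack (z of roller_grip in the frame of rack_seat above 0.03 m), for 0.1 s.
2. the slat beside the end stop is home first, the slats from the fourth on still up (value of joint slat1 above 0.0019 m and value of joint each of slat4, slat5, slat6, slat7 below 0.001 m), for 0.02 s.
3. all seven slats are home (value of joint each of slat1, slat2, slat3, slat4, slat5, slat6, slat7 above 0.0019 m), for 0.1 s.
At the end, for the whole second after the job is handed in: All seven slats are pressed down at least 1.9 mm of their 2.5 mm, and the roller hangs still in its rack, let go: its grip within 7 mm of the hanging place, upright within 7 degrees, its cross bar along the rack within 9 degrees (all of step 3 and distance between roller_grip and rack_seat below 0.007 m and angle between roller_grip's own z axis and vertical below 0.12 rad and angle between the y axis of roller_grip and the y axis of rack_seat, either way round below 0.15 rad and contact force between the fingers and roller below 0.1 N and linear speed of roller below 0.02 m/s); the robot touches nothing.
It fails at once if the roller presses on the sign or cradle with more than 22 N (contact force between roller and cradle above 22 N).
It fails at once if the roller is lifted off the face (clear of it by more than about 10 mm) after the first slat is home and before the last is (value of joint slat1 above 0.0019 m and not (value of joint slat7 above 0.0019 m) and z of roller_grip in the frame of face_mid above 0.098 m).
It fails at once if the gripper or arm presses on the sign or cradle (contact force between any of the fingers, the arm and cradle above 2 N).
It fails at once if another thing on the bench is moved by more than 30 mm (distance of any of pliers, flat_file, brush, spanner, rivet_jar, try_square, spare_slats from where it was at the start of the episode above 0.03 m).
It also fails if it takes over 72 s, if anything falls off the work surface, if the arm or the gripper's body presses on something with over 40 N, if the wrist force passes 120 N, or if a joint passes its speed limit or range.

## Robot

A 6-joint arm with a two-finger parallel gripper is mounted at the origin on the work surface. World frame = base frame: x ahead of the robot, y to its left, z up, the work surface at z = 0. Lengths are in mm, angles in rad, forces in N, time in s.
With the tool pointing down it reaches from about 325 to 875 mm from the base axis. Payload 4.4 kg.
Tool frame: the origin (TCP) lies on the centre line of the jaws, within the pads' length; the fingertips stand ahead of it and the grasp point (between the pads) lies 6 mm ahead of it (ctrl.tcp_to_tips is the z of the fingertips in the tool frame, in mm); z points along the fingers, y is the line along which they close (so a half turn about z gives the same grasp; the last joint's range is limited). The gripper opens to 85 mm and grips with 20 to 120 N. Pads are 22 mm wide; open, the fingers measure 114 mm over their backs; the gripper's body (76 mm by 85 mm) begins 54 mm behind the grasp point. The pads swing forward as they close: fully open they stand 13 mm farther back than shut.
Start: joints at [1.171, 0.207, 1.542, -0, 1.393, -0.15], TCP at [141.598, 557.295, 256.282] pointing down, gripper open.
Joint ranges: [-2.73, 2.73], [-0.86, 2.22], [0.23, 2.46], [-1.11, 4.25], [0.08, 2.63], [-2.82, 2.82]. Speed limits (rad/s): [2.79, 2.79, 3.14, 3.14, 3.14, 3.14].

## Interface

Orientations are given as a 3x3 rotation matrix whose columns are the frame's x, y, z axes.
In Python, from plant import ctrl, sensors, optics gives the robot as it stands. Calls block until the motion is done:
- ctrl.move_ptp(position, orientation): joint-space move of the TCP to a pose.
- ctrl.move_l(position, rot=None, vel=150, threshold=None): straight line of the TCP; rot=None keeps the orientation; vel is the mean speed in mm/s. With threshold (N) it stops when the force on the tool has changed by that much, and returns True; else False.
- ctrl.set_joints(angles): joint-space move.
- ctrl.gripper_to(opening, force=None): finger opening in mm; force is the grip in N (None keeps the last); returns when the fingers have stopped.
- ctrl.hold(seconds).
- ctrl.solve_ik(position, orientation): joint angles nearest the present ones, or None.
- sensors.read_state(): the state.
- optics.grab_frame(name): name is "side" or "top"; returns (picture, depth): 400x640x3 uint8, red, green, blue; 400x640 float32, mm along the optical axis (not along the pixel's ray), 0 where there is no reading.
- optics.camera_params(name): a dict with "mtx" (3x3 intrinsics, pixels), "R" (3x3) and "t" (3): a world point X has camera coordinates R X + t. Camera axes: x right, y down, z forward; pixel columns grow to the right and rows downward; lengths in mm; the calibration is good to about 2 mm. A picture is of the moment at which its call begins. camera_params takes no time and is no camera call.
A pose or a line that the arm cannot do raises ctrl.MotionError and nothing moves.
- ctrl.finish_job(): hands the job in; it is judged then, once.
The state is a dict: "t": time; "q": joint angles; "qvel": joint speeds; "tau": joint torques, N m; "eef_pos": TCP position; "eef_rot": TCP orientation; "force": force on the tool from outside, world axes, zero at the start; "wrist_torque": the same for the moment, N m; "grip_width": finger opening in mm; "grasp_force": force on a finger pad.
Only numpy, scipy, OpenCV 4.12 (cv2) and the standard library are available. Lean on these libraries where they do the work, as an engineer would, in place of code of your own. Each camera call takes 0.05 s, during which the arm holds its last target. There are 200 camera calls.

## Working session

There is one attempt and no reset: what is moved stays moved. The work goes in short steps, each a Python script; the robot and the scene stay as the last script left them, time stands still between calls to the robot, and variables do not carry over. Pictures are saved under pics/ and viewed, at most 10 in all, crops included, and the job is handed in when it is done.

```bash
ls; mkdir -p pics
python3 - <<'E'
from plant import ctrl,sensors,optics
import cv2,numpy as np
for n in("top","side"):
    p,d=optics.grab_frame(n); cv2.imwrite(f"pics/{n}0.png",p[:,:,::-1]); np.savez(f"{n}0.npz",p=p,d=d)
    c=optics.camera_params(n); print(n,c)
print(ctrl.tcp_to_tips,sensors.read_state())
E
```

```text
pics
top {'mtx': array([[422.32802948,   0.        , 321.50351941],
       [  0.        , 422.32802948, 194.61485312],
       [  0.        ,   0.        ,   1.        ]]), 'R': array([[ 0.0199838 , -0.9997316 , -0.011721  ],
       [-0.98977631, -0.01812617, -0.14147192],
       [ 0.1412215 ,  0.01442831, -0.98987288]]), 't': array([-39.93200101, 511.18818611, 971.44701072])}
side {'mtx': array([[446.4829437 ,   0.        , 318.74842735],
       [  0.        , 446.4829437 , 195.09202411],
       [  0.        ,   0.        ,   1.        ]]), 'R': array([[-0.98990091, -0.14147023, -0.00907501],
       [-0.08767429,  0.66126858, -0.74500811],
       [ 0.11139748, -0.73668857, -0.66699367]]), 't': array([ 505.96569917,  127.93991783, 1013.45374656])}
25.0 {'t': 0.1, 'q': array([ 1.17151752e+00,  2.07391850e-01,  1.54278785e+00,  1.99389953e-05,
        1.39350970e+00, -1.50507976e-01]), 'qvel': array([ 0.00107114, -0.00170331, -0.00427803, -0.00110661,  0.00327102,
       -0.00109934]), 'tau': array([-1.24366346e-03, -3.84094656e+01, -2.92547357e+01, -2.69563561e-04,
        4.92220584e-03, -1.30328294e-05]), 'eef_pos': array([141.33756056, 556.71683685, 255.22044297]), 'eef_rot': array([[-9.69214781e-01,  2.46215381e-01, -8.33199266e-04],
       [ 2.46216565e-01,  9.69212928e-01, -1.92418526e-03],
       [ 3.33783493e-04, -2.07009626e-03, -9.99997802e-01]]), 'force': array([ 0.25078394, -0.53640656, -0.21189187]), 'wrist_torque': array([0.03126045, 0.0494179 , 0.03728053]), 'grasp_force': 0.0, 'grip_width': 85.19484932189917}
```

View pics/top0.png

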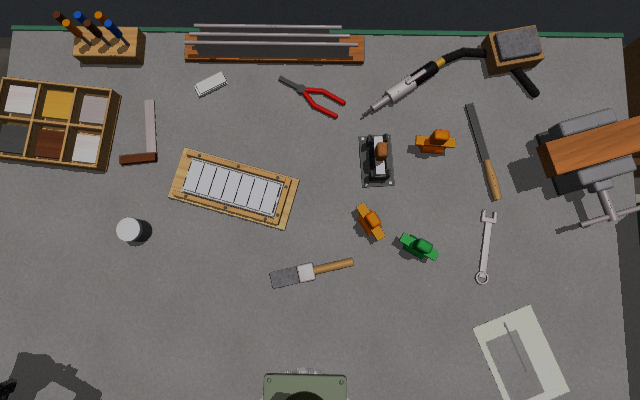

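View pics/side0.png

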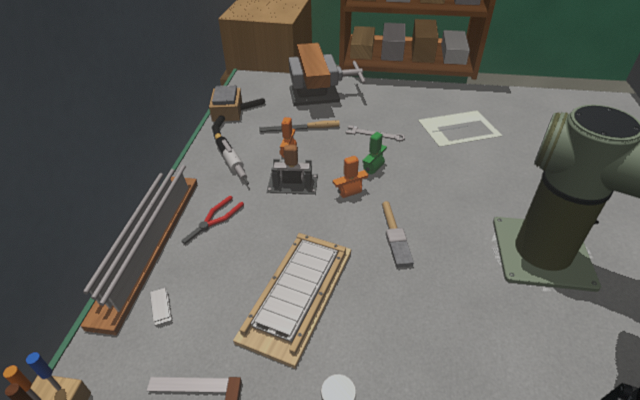

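The picture shows four candidates in the top view: a brown wooden grip in the dark rack at (381,150), orange ones at (437,137) and (370,220), and a green one at (419,246). The brown one fits, as it's the only wooden one and hangs in the dark steel rack. The cradle is at (234,188). I'll confirm the grip and find the end stop in enlarged crops.

Run:
```python
import cv2,numpy as np
t=cv2.imread("pics/top0.png"); s=cv2.imread("pics/side0.png")
f=lambda im,x,y,w,h,W,H: cv2.resize(im[y:y+h,x:x+w],(W,H),interpolation=cv2.INTER_CUBIC)
a=np.hstack([f(t,160,140,150,100,450,300),f(t,340,115,117,100,350,300)])
b=np.hstack([f(s,225,225,150,100,450,300),f(s,235,110,117,100,350,300)])
cv2.imwrite("pics/crop1.png",np.vstack([a,b]))
```

```text
(no output)
```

View pics/crop1.png

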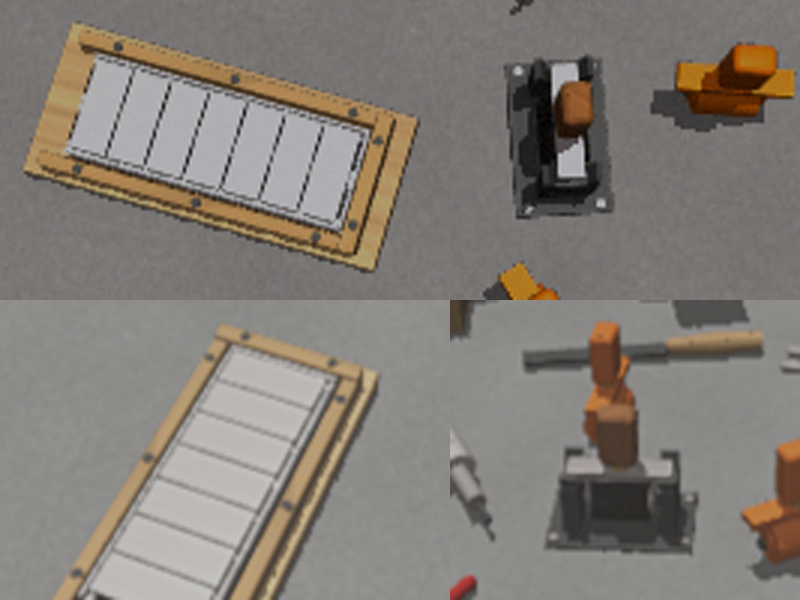

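The crop confirms the brown wooden grip hanging in the dark rack, with the light cross bar on the posts (top view about (381,150)). The end stop is the batten at the right end of the cradle in the top view (about (285,190)). The open end is on the left (about (178,172)).

```bash
cat > h.py <<'E'
from plant import ctrl,sensors,optics
import cv2,numpy as np
def cloud(n,d):
    c=optics.camera_params(n); v,u=np.mgrid[:400,:640]
    P=np.stack([(u-c['mtx'][0,2])/c['mtx'][0,0]*d,(v-c['mtx'][1,2])/c['mtx'][1,1]*d,d],-1)
    return (P-c['t'])@c['R']
def ray(n,uv,z):
    c=optics.camera_params(n); uv=np.atleast_2d(uv).astype(float)
    r=np.c_[uv,np.ones(len(uv))]@np.linalg.inv(c['mtx']).T@c['R']; o=-c['R'].T@c['t']
    return o+r*((z-o[2])/r[:,2])[:,None]
def rect(P):
    r=cv2.minAreaRect(P[:,:2].astype(np.float32)); b=cv2.boxPoints(r); e=[b[1]-b[0],b[2]-b[1]]
    l=max(e,key=np.linalg.norm); return np.round(r[0],1),np.round(r[1],1),round(np.degrees(np.arctan2(l[1],l[0]))%180,1)
E
python3 - <<'E'
from h import *
for n,rc,rk in(("top",(165,145,305,235),(350,120,405,195)),("side",(230,230,360,365),(260,130,325,200))):
    f=np.load(f"{n}0.npz"); p,d=f['p'],f['d']; P=cloud(n,d); h=cv2.cvtColor(p,cv2.COLOR_RGB2HSV)
    H,S,V=[h[...,i].astype(int) for i in range(3)]
    def roi(r):
        m=np.zeros((400,640),bool); m[r[1]:r[3],r[0]:r[2]]=1; return m
    def big(m):
        k,l,s,_=cv2.connectedComponentsWithStats(m.astype(np.uint8)); return l==1+np.argmax(s[1:,4])
    def uv(m): return np.argwhere(m)[:,::-1]
    print(n)
    m=big(roi(rc)&(S>60)&(H>8)&(H<28)&(V>90)); print("wood",m.sum(),rect(ray(n,uv(m),15)),"cloud z",np.percentile(P[m][:,2],[2,25,50,75,98]).round(1))
    w=big(roi(rc)&(S<45)&(V>150)); print("slats",w.sum(),rect(ray(n,uv(w),40)), np.percentile(P[w][:,2],[2,50,98]).round(1))
    A=np.c_[P[w][:,:2]-P[w][:,:2].mean(0),np.ones(w.sum())]; print(" plane",np.linalg.lstsq(A,P[w][:,2],rcond=None)[0])
    g=big(roi(rk)&(S>80)&(H<25)&(V>40)); Q=P[g]; print("grip",g.sum(),rect(ray(n,uv(g),122)),Q[:,2].max()); t=Q[Q[:,2]>116]; print(" top",len(t),t.mean(0).round(1),rect(t))
    b=roi(rk)&(S<45)&(V>130)&(P[...,2]>54)&(P[...,2]<74); b=big(b); print("bar",b.sum(),rect(ray(n,uv(b),64)),P[b].mean(0).round(1))
    k=roi(rk)&(P[...,2]>40)&~g; print("rack",k.sum(),rect(P[k]))
E
```

```text
top
wood 2576 (array([528.2, 187. ]), array([298.8, 129.6]), np.float32(75.3)) cloud z [10.8 14.  17.3 31.7 36.9]
slats 2704 (array([527. , 184.3]), array([229.7,  82.7]), np.float32(75.2)) [29.6 36.5 41.1]
 plane [-5.78674380e-01 -2.04424992e-02  3.96238960e+01]
grip 155 (array([ 603.9, -162.1]), array([31.8, 24.3]), np.float32(1.0)) 125.52074851961744
 top 148 [ 603.8 -163.1  121.5] (array([ 604.9, -163.3]), array([32.7, 22.3]), np.float32(0.9))
bar 91 (array([ 575.6, -165.9]), array([28.9, 18.7]), np.float32(0.1)) [ 572.6 -166.9   63.5]
rack 574 (array([ 507.5, -131.3]), array([ 79.2, 316. ]), np.float32(161.9))
side
wood 3355 (array([528.7, 192.5]), array([304.3, 132.7]), np.float32(75.5)) cloud z [ 6.5 12.3 14.8 29.4 34.4]
slats 3482 (array([528.1, 194.5]), array([230.9,  83.5]), np.float32(74.9)) [28.3 34.9 38.9]
 plane [-0.6676016   0.37691369 37.20201467]
grip 485 (array([ 610.1, -156.6]), array([ 40.2, 154.5]), np.float32(100.3)) 775.875152284818
 top 76 [ 603.2 -147.1  127.7] (array([511.2, 282.1]), array([ 30.4, 929.8]), np.float32(102.1))
bar 60 (array([ 635.5, -157.1]), array([29.4, 21. ]), np.float32(7.5)) [ 636.5 -158.1   61.6]
rack 539 (array([543.4, 204.5]), array([ 104.5, 1091.8]), np.float32(99.8))
```

Run:
```python
from h import *
B=ray("top",[(362.4,138.7),(387.5,137),(366,185.3),(390.8,183.3)],4); print(B.round(1),B.mean(0))
for a,b in((2,0),(3,1)): e=B[a]-B[b]; print(np.degrees(np.arctan2(-e[1],-e[0])))
p,d=np.load("top0.npz").values(); P=cloud("top",d); Q=P[120:195,350:410].reshape(-1,3)
for lo,hi in((1,9),(48,70)):
    q=Q[(Q[:,2]>lo)&(Q[:,2]<hi)]; print(len(q),rect(q))
p,d=np.load("side0.npz").values(); P=cloud("side",d); Q=P[130:200,260:325].reshape(-1,3)
for lo,hi in((50,70),(115,130)):
    q=Q[(Q[:,2]>lo)&(Q[:,2]<hi)&(abs(Q[:,0]-605)<65)&(abs(Q[:,1]+160)<50)]; print(len(q),rect(q))
```

```text
[[ 659.9 -129.4    4. ]
 [ 665.3 -192.2    4. ]
 [ 541.7 -139.     4. ]
 [ 547.8 -200.1    4. ]] [ 603.66416168 -165.13906108    4.        ]
4.650062604975469
3.8349063870913205
1321 (array([ 615.3, -173.3]), array([190.4, 148.9]), np.float32(0.6))
417 (array([ 605. , -163.3]), array([102.5,  46.1]), np.float32(4.7))
350 (array([ 606.1, -161.6]), array([100.9,  52.3]), np.float32(5.0))
85 (array([ 607. , -159.7]), array([33.3, 24.7]), np.float32(14.0))
```

```bash
cat >> h.py <<'E'
def rot(deg,tilt=0):  # axle direction angle: tool y = axle dir +90
    a=np.radians(deg); y=np.array([-np.sin(a),np.cos(a),0]); z=np.array([0,0,-1.]); return np.c_[np.cross(y,z),y,z]
def st(): 
    s=sensors.read_state(); print("t",round(s['t'],2),s['eef_pos'].round(1),"F",s['force'].round(2),"M",s['wrist_torque'].round(2),"g",round(s['grip_width'],1),round(s['grasp_force'],1)); return s
E
python3 - <<'E'
from h import *
ctrl.move_ptp([605.5,-162,190],rot(4.6)); st()
ctrl.move_l([605.5,-162,101],vel=80); st()
ctrl.gripper_to(32,20); st()
ctrl.gripper_to(15,20); s=st(); print(s['eef_rot'].round(3))
E
```

```text
t 3.11 [ 605.7 -161.1  190.1] F [1.06 0.13 0.08] M [-0.01 -0.03  0.  ] g 85.3 0.0
t 4.37 [ 606.1 -162.3  101.8] F [ 0.17  0.56 -0.95] M [-0.03 -0.03  0.04] g 85.6 0.0
t 4.92 [ 605.5 -162.   101. ] F [-0.1  -0.47  0.18] M [-0.01 -0.02 -0.04] g 32.0 0.0
t 5.15 [ 605.7 -162.5  101.2] F [ 0.05 -1.06  0.38] M [-0.25  0.02  0.  ] g 23.7 20.5
[[-0.997 -0.08   0.   ]
 [-0.08   0.997 -0.001]
 [-0.    -0.001 -1.   ]]
```

```bash
cat >> h.py <<'E'
C=np.array([528.4,189.5]); CA=75.3; ex=np.array([np.cos(np.radians(CA)),np.sin(np.radians(CA))]); RR=rot(CA-90)
def F(n=6,dt=0.01):
    r=[]
    for _ in range(n): ctrl.hold(dt); r.append(sensors.read_state()['force'])
    return np.mean(r,0),np.std(r,0)
E
python3 - <<'E'
from h import *
ctrl.gripper_to(10,95); st()
ctrl.move_l([605.5,-162,180],vel=80); st()
p=C+ex*-96; ctrl.move_l([*p,180],RR,vel=120); st()
ctrl.move_l([*p,150],vel=60); st(); print(p,F())
for n in("top","side"):
    im,d=optics.grab_frame(n); np.savez(f"{n}1.npz",p=im,d=d)
    x,y=((190,130) if n=="top" else (240,180)); globals()[n]=cv2.resize(im[y:y+120,x:x+120,::-1],(400,400),interpolation=cv2.INTER_CUBIC)
cv2.imwrite("pics/c2.png",np.hstack([top,side]))
E
```

```text
t 5.37 [ 605.8 -162.3  101.3] F [-0.47 -1.35  2.37] M [-0.33  0.03  0.01] g 23.0 93.6
t 6.51 [ 604.9 -161.7  179.1] F [ 0.12 -0.49 -3.68] M [ 0.05  0.01 -0.05] g 22.9 93.3
t 8.97 [504.2  96.3 180. ] F [ 0.58  0.34 -3.88] M [ 0.05 -0.06  0.06] g 23.0 93.4
t 9.62 [504.   96.6 149.7] F [ 1.08 -0.64 -3.7 ] M [ 0.01 -0.02  0.03] g 23.0 93.4
[504.03923732  96.64229573] (array([-0.05351774,  0.21825882, -3.97839381]), array([0.35563307, 0.29506956, 0.69389256]))
```

View pics/c2.png

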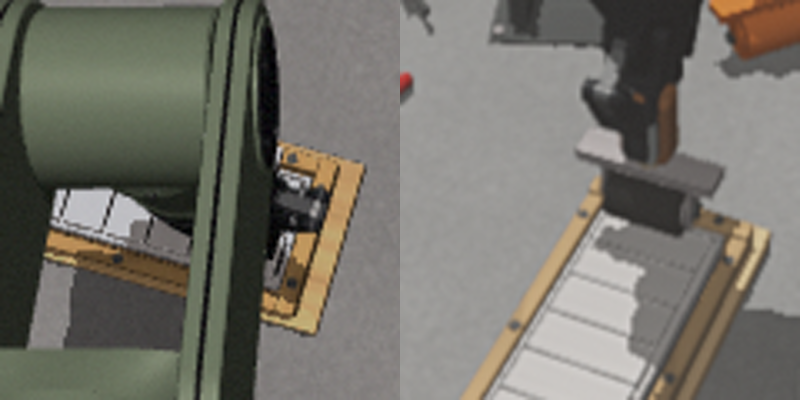

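The picture shows the roller held upright, its wheel parallel to the slats near slat 1 (side view about (650,195) in the crop). I'll check the offset along x from the slat gaps in the first pictures.

Run:
```python
from h import *
from scipy.signal import find_peaks
ey=np.array([-ex[1],ex[0]])
for n in("top","side"):
    p=np.load(f"{n}0.npz")['p']; c=optics.camera_params(n); g=cv2.cvtColor(p,cv2.COLOR_RGB2GRAY)
    def samp(S,L,z):
        X=np.stack([C[0]+S*ex[0]+L*ey[0],C[1]+S*ex[1]+L*ey[1],np.full(S.shape,z)],-1)@c['R'].T+c['t']; q=X@c['mtx'].T
        return cv2.remap(g,(q[...,0]/q[...,2]).astype(np.float32),(q[...,1]/q[...,2]).astype(np.float32),cv2.INTER_CUBIC)
    s=np.arange(-150,150,.5); l=np.arange(-25,25,1.)
    pr=samp(*np.meshgrid(s,l),38.).mean(0); k,_=find_peaks(-pr,prominence=8); print(n,s[k],(-pr[k]).round())
    s=np.arange(-75,75,.5); l=np.arange(-90,90,2.)
    pr=samp(*[a.T for a in np.meshgrid(s,l)][::-1],38.).mean(1); k,_=find_peaks(abs(np.diff(pr)),prominence=3); print(" lat",s[k])
```

```text
top [-136.5 -121.5 -115.5  -83.   -51.   -19.    13.    45.    77.5  109.5] [ -47.  -90.  -78.  -84.  -82.  -80.  -76.  -71.  -88. -102.]
 lat [-61.5 -46.5 -43.  -40.  -37.5  35.5  38.   41.5  46.   56.5  60.5  64.
  67.5]
side [-115.   -77.5  -46.   -15.    16.5   48.    79.5  113.5  123.5] [-112. -153. -154. -148. -149. -147. -146.  -69.  -75.]
 lat [-45.  -41.5 -36.5  36.   39.5  43.   47.5  58.5  65.5  70. ]
```

Run:
```python
from h import *
p=C+ex*-97; ctrl.move_l([*p,146],vel=40)
f0,_=F(10); print(f0)
hit=ctrl.move_l([*p,124],vel=8,threshold=4); s=st(); z=s['eef_pos'][2]
f,sd=F(10); print(hit,z,f[2]-f0[2],sd)
```

```text
[ 0.14002058 -0.20616859 -4.05144269]
t 12.16 [503.7  95.7 127.2] F [-0.35 -0.23  1.75] M [-0.02 -0.11  0.01] g 22.7 93.9
True 127.2354085555481 6.765140229797276 [0.46019861 0.50922783 0.57239344]
```

Run:
```python
from h import *
p=C+ex*-97; z=127.2; f0=-4.05
for i in range(22):
    z-=0.3; ctrl.move_l([*p,z],vel=6); f,_=F(6,.01); N=f[2]-f0
    print(round(z,1),N.round(1),end="; ")
    if N>13.3: break
st()
```

```text
126.9 7.2; 126.6 8.5; 126.3 8.9; 126.0 9.2; 125.7 9.0; 125.4 8.7; 125.1 8.9; 124.8 8.6; 124.5 9.1; 124.2 8.8; 123.9 9.2; 123.6 10.2; 123.3 10.7; 123.0 11.6; 122.7 12.5; 122.4 12.8; 122.1 13.8; t 17.58 [504.1  95.6 122.9] F [ 0.03 -1.26 10.44] M [-0.14 -0.07  0.01] g 23.2 94.7
```

Run:
```python
from h import *
z=122.1; f0=-4.05; s=-97.; slope=0.; L=[]
while s<96:
    s+=4; z+=slope
    ctrl.move_l([*(C+ex*s),z],vel=22); f,_=F(5,.01); N=f[2]-f0; e=N-14
    dz=np.clip(e*.2,-.6,1.0); slope=np.clip(slope+.015*e,-.12,.12); z+=dz
    if N>18: ctrl.move_l([*(C+ex*s),z],vel=10)
    L.append((s,round(z,2),round(N,1),round(float(np.hypot(f[0],f[1])),1)))
    if N<5 : print("LOW"); break
print(L); st()
```

```text
[(-93.0, np.float64(122.07), np.float64(13.9), 0.3), (-89.0, np.float64(122.32), np.float64(15.2), 3.8), (-85.0, np.float64(122.41), np.float64(14.4), 2.1), (-81.0, np.float64(122.45), np.float64(14.1), 0.7), (-77.0, np.float64(122.61), np.float64(14.7), 0.4), (-73.0, np.float64(122.78), np.float64(14.7), 0.6), (-69.0, np.float64(123.0), np.float64(14.9), 0.4), (-65.0, np.float64(123.14), np.float64(14.4), 0.7), (-61.0, np.float64(123.25), np.float64(14.2), 0.3), (-57.0, np.float64(123.61), np.float64(15.5), 3.7), (-53.0, np.float64(123.72), np.float64(14.1), 2.5), (-49.0, np.float64(123.83), np.float64(14.1), 0.8), (-45.0, np.float64(123.91), np.float64(13.9), 0.5), (-41.0, np.float64(124.06), np.float64(14.3), 0.4), (-37.0, np.float64(124.13), np.float64(13.8), 0.6), (-33.0, np.float64(124.36), np.float64(14.7), 0.3), (-29.0, np.float64(124.41), np.float64(13.7), 0.2), (-25.0, np.float64(124.61), np.float64(14.5), 3.4), (-21.0, np.float64(124.82), np.float64(14.5), 2.1), (-17.0, np.float64(124.84), np.float64(13.5), 0.7), (-13.0, np.float64(124.85), np.float64(13.5), 0.3), (-9.0, n
[... 793 characters left out ...]
3), 0.3), (55.0, np.float64(125.34), np.float64(13.3), 0.5), (59.0, np.float64(125.36), np.float64(13.9), 0.2), (63.0, np.float64(125.3), np.float64(13.5), 0.3), (67.0, np.float64(125.26), np.float64(13.7), 0.2), (71.0, np.float64(125.3), np.float64(14.1), 2.0), (75.0, np.float64(125.33), np.float64(14.1), 2.5), (79.0, np.float64(125.16), np.float64(13.0), 0.8), (83.0, np.float64(125.05), np.float64(13.4), 0.4), (87.0, np.float64(124.94), np.float64(13.4), 0.2), (91.0, np.float64(124.88), np.float64(13.7), 0.9), (95.0, np.float64(124.75), np.float64(13.4), 0.1), (99.0, np.float64(124.58), np.float64(13.2), 0.5)]
t 35.96 [554.2 285.8 126.3] F [0.01 0.08 9.51] M [ 0.03 -0.17 -0.03] g 23.0 95.2
```

Run:
```python
from h import *
p=C+ex*99; ctrl.hold(.15)
ctrl.move_l([*p,185],vel=50)
ctrl.move_l([605.5,-162,180],rot(4.6),vel=130); st()
ctrl.move_l([605.5,-162,122],vel=60); f0,_=F(8); print(f0)
hit=ctrl.move_l([605.5,-162,100.5],vel=15,threshold=3.5); print(hit); st(); f,_=F(8); print(f)
for n in("top","side"):
    im,d=optics.grab_frame(n)
    x,y=((320,105) if n=="top" else (240,110)); globals()[n]=cv2.resize(im[y:y+100,x:x+100,::-1],(400,400),interpolation=cv2.INTER_CUBIC)
cv2.imwrite("pics/c3.png",np.hstack([top,side]))
```

```text
t 41.08 [ 605.5 -161.7  180. ] F [ 0.21 -0.23 -3.81] M [-0.03  0.04 -0.03] g 23.0 93.4
[ 0.21199148 -0.08371148 -3.62700005]
True
t 43.54 [ 605.4 -162.   101.3] F [0.6  0.78 5.13] M [ 0.03 -0.01 -0.01] g 22.7 94.3
[-0.23459343 -0.08586968  6.05180866]
```

View pics/c3.png

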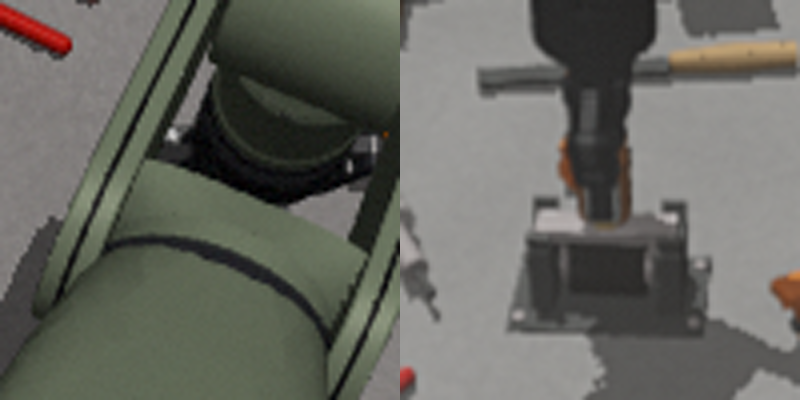

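The picture shows the bar seated between the lips on both posts (side view about (605,235) in the crop), and the contact at z of about 101 matches. Next I'll let go and back off.

Run:
```python
from h import *
ctrl.gripper_to(30,20); ctrl.gripper_to(60); st()
ctrl.move_l([605.5,-162,200],vel=70); 
ctrl.move_ptp([420,-20,260],rot(4.6)); st()
for n in("top","side"):
    im,d=optics.grab_frame(n)
    x,y=((320,105) if n=="top" else (240,110)); globals()[n]=cv2.resize(im[y:y+100,x:x+100,::-1],(400,400),interpolation=cv2.INTER_CUBIC)
cv2.imwrite("pics/c4.png",np.hstack([top,side]))
```

```text
t 44.35 [ 603.4 -161.2   98.6] F [-0.16  0.19  0.42] M [0.02 0.03 0.01] g 59.9 0.0
t 46.9 [420.8 -20.5 260.3] F [ 0.17  0.5  -0.31] M [-0.06  0.01  0.01] g 59.7 0.0
```

View pics/c4.png

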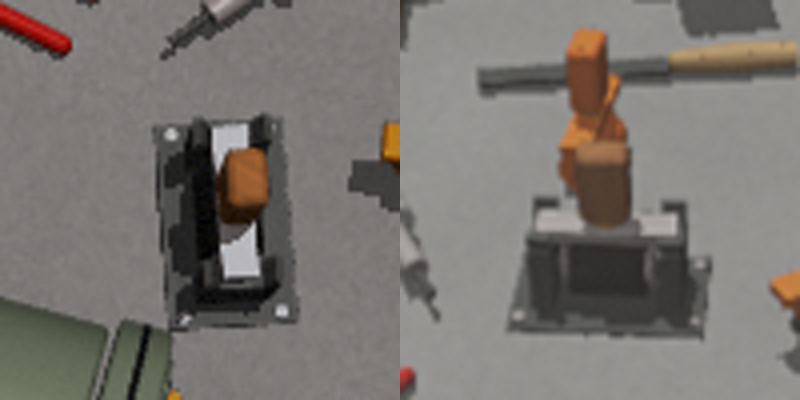

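The picture shows the roller hanging upright and centred in the rack (top view about (243,200) in the crop, side view about (605,200)), with the gripper clear of it.

```bash
python3 -c "
from plant import ctrl
print(ctrl.finish_job())"
```

```text
the job is handed in; nothing more can be done
None
```

I rolled the sign from the end stop to the open end in one pass, reading 13–15.5 N at each 4 mm step; slat 1's 2.5 mm drop and a bump at each of the six joins suggest all seven slats are home. The roller hangs upright in its rack, and I handed the job in about 47 s into the 72 s limit; it returned no verdict.

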